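Lock the fixture's hidden slide with its pin

TASK

Take the straight-handled locking pin (the one without a ball or crossbar) out of the rack, put its tip down through the slot in the fixture's cover and feel along the slide underneath for the hole you cannot see. Push the pin in until its collar lies flat on the cover, and let go of it. Be gentle: never press the pin against the fixture with more than about 40 N, and leave the other two pins in the rack.

Things in the scene. Friction and masses are not known exactly. Their poses are not given: they have to be found in the camera images.
- pin: locking pin, plain steel, upright in a rack hole at the start, tip 7 mm above the table. Origin: centre of the tip; z up its axis. From the tip up: round shank 10 mm thick, 48 mm long (tip chamfered to 6.6 mm over 2 mm); round collar 26 mm wide, 5 mm thick, which rests on the rack; straight round handle 16 mm thick, 45 mm long (53 to 98 mm above the tip). About 0.13 kg
- pin_grip (a point): point on the pin's axis to grip: on the handle, 78 mm above the tip
- pin_collar (a point): point on the pin's axis at the underside of the collar, 48 mm above the tip
- rack: black plastic block 170 x 50 x 55 mm, fixed to the table, left or right of the fixture. Origin: centre of its underside. Three holes 12 mm in diameter right through, at its x = -55, 0 and +55 mm, one pin in each (which pin is in which hole varies)
- ball_pin: another steel pin in the rack, with a 24 mm ball on top, 90 mm long; stays there. Origin at its tip
- tee_pin: another steel pin in the rack, with a 44 mm crossbar on top, 83 mm long; stays there. Origin at its tip
- fixture: contactor fixture fixed to the table: base plate, and on it a closed channel 70 mm wide (x), 220 mm long (y) with a flat cover, top 60 mm above the table. On its +x side, centred 92 mm from the slot line, two black and white contactors 50 x 46 mm, tops 64 mm above the table. Origin: on the table, below the middle of the slot; x across the slot, y along it, z up
- slot (a point): middle of the slot in the cover, level with the cover's top face; axes as the fixture's. The slot is 13 mm wide (x) and 84 mm long (y from -42 to +42 mm); the cover is 8 mm thick. A dust brush of fine black bristles in the slot hides what is below; the pin passes through it without resistance. The pin's collar is wider than the slot and stops on the cover
- slide_top (a point): point 30 mm below slot, axes alike, on the level of the hidden slide's flat top (rigid steel, does not move, lies under the whole slot). NOT the hole: the slide has one hole, 13 x 13 mm, chamfered 1 mm, on the slot's centre line (x = 0), at an unknown y from -30 to +30 mm. With the tip on the slide the collar is 18 mm above the cover; in the hole the tip goes those 18 mm deeper
There are look-alikes about, which are no part of the job. Leave any purple, red or yellow look-alike of the pin alone.

How it is judged:
On the way, in this order (a step that is already met when the one before it is completed fails the run):
1. the pin is lifted out of the rack (height (world z) of pin above 0.065 m), for 0.1 s.
2. the pin's tip is down inside the slot, under the cover (z of pin in the frame of slot below -0.012 m and x of pin in the frame of slot between -0.008 and 0.008 m and y of pin in the frame of slot between -0.045 and 0.045 m), for 0.1 s.
At the end, for the whole second after the job is handed in: The pin stands upright (within 4 degrees) in the slide's hole with its collar down on the cover (within 2 mm), its axis within 5 mm of the slot's centre line and 36 mm of its middle, released and at rest (z of pin_collar in the frame of slot between -0.003 and 0.002 m and z of pin in the frame of slot below -0.044 m and x of pin_collar in the frame of slot between -0.005 and 0.005 m and y of pin_collar in the frame of slot between -0.036 and 0.036 m and angle between pin's own z axis and vertical below 0.07 rad and linear speed of pin below 0.01 m/s); the robot touches nothing.
It fails at once if the pin is pressed against the fixture with more than 40 N (contact force between pin and fixture above 40 N).
It fails at once if another pin is pulled out of the rack or moved more than 20 mm (distance of any of ball_pin, tee_pin from where it was at the start of the episode above 0.02 m).
It also fails if it takes over 67 s, if anything falls off the work surface, if the arm or the gripper's body presses on something with over 40 N, if the wrist force passes 120 N, or if a joint passes its speed limit or range.

ROBOT

A 6-joint arm with a two-finger parallel gripper is mounted at the origin on the work surface. World frame = base frame: x ahead of the robot, y to its left, z up, the work surface at z = 0. Lengths are in m, angles in rad, forces in N, time in s.
With the tool pointing down it reaches from about 0.35 to 0.8 m from the base axis. Payload 7.3 kg.
Tool frame: the origin (TCP) lies midway between the tips of the shut fingers; the grasp point (between the pads) lies 19 mm behind it; z points along the fingers, y is the line along which they close (so a half turn about z gives the same grasp; the last joint's range is limited). The gripper opens to 85 mm and grips with 20 to 120 N. Pads are 22 mm wide; open, the fingers measure 114 mm over their backs; the gripper's body (76 mm by 85 mm) begins 54 mm behind the grasp point. The pads swing forward as they close: fully open they stand 13 mm farther back than shut.
Start: joints at [1.121, 0.342, 1.524, -0, 1.275, -0.146], TCP at [0.157, 0.501, 0.231] pointing down, gripper open.
Joint ranges: [-2.53, 2.53], [-0.77, 2.02], [0.04, 2.7], [-1, 4.14], [0.28, 2.66], [-3.11, 3.11]. Speed limits (rad/s): [2.57, 2.57, 3.14, 3.14, 3.14, 3.14].

INTERFACE

Orientations are given as a unit quaternion [w, x, y, z].
In Python, from station import observe, grab_frame, get_calibration, finish_job gives the robot as it stands.
- The arm moves only by the shell command python3 -m jog 'ROWS' [FORCE]. ROWS is text: rows parted by semicolons, each of 7 numbers parted by spaces: the shift along the tool's x, y, z in m, then the turn, a rotation vector about the tool's x, y, z in degrees, then the opening, from 0 (shut) to 1 (fully open). In form: tx ty tz ax ay az hand; .... A call has 1 to 10 rows; each row shifts and turns the commanded pose from where the row before left it, along the tool's axes as they then stand; what a row does not reach is not made up. A row lasts 1/12 s, in which the tool goes at most 41.7 mm and 7.16 degrees, less where a joint would pass 70% of its speed; a pose out of reach is approached as far as the arm can. A call is refused whole if a number of a shift passes 0.0417 or a number of a turn 7.16, either way. A call with a gripper value outside its range is refused whole. The fingers move at their own pace and stop on an object; FORCE is the grip in N (left out, the last holds). Time passes only in rows, so rows that do not move let the fingers close. It gives the time, the measured TCP pose, the force, the opening and the grip force at its end, in the units of the state.
- observe(): the state, without advancing time (a new reading comes with each control period).
- grab_frame(name): name is "scene" or "top" or "wrist"; returns the picture (384x512x3 uint8, blue, green, red); there is no depth.
- get_calibration(name): a dict with "camera_matrix" (3x3 intrinsics, pixels), "rvec" (rotation vector, rad) and "tvec" (3), from world to camera coordinates, as OpenCV has them. Camera axes: x right, y down, z forward; pixel columns grow to the right and rows downward; lengths in m; the calibration is good to about 2 mm. A picture is of the moment at which its call begins: read the wrist's pose just before it. get_calibration takes no time and is no camera call; for the wrist camera it gives the pose at the moment of the call.
- finish_job(): hands the job in; it is judged then, once.
The state is a dict: "t": time; "qpos": joint angles; "qd": joint speeds; "tau": joint torques, N m; "position": TCP position; "ee_rot": TCP orientation; "force": force on the tool from outside, world axes, zero at the start; "moment": the same for the moment, N m; "gripper_width": opening from 0.0 (shut) to 1.0 (fully open); "gripper_force": force on a finger pad.
Only numpy, scipy, OpenCV 4.12 (cv2) and the standard library are available. Lean on these libraries where they do the work, as an engineer would, in place of code of your own. Each camera call takes 0.05 s, during which the arm holds its last target. There are 200 camera calls.

## Working session

There is one attempt and no reset: what is moved stays moved. The work goes in short steps, Python scripts to look and compute and a shell command to move; the robot and the scene stay as the last step left them, time stands still between calls to the robot, and variables do not carry over. Pictures are saved under pics/ and viewed, at most 10 in all, crops included, and the job is handed in when it is done.

```bash
mkdir -p pics
cat > h.py <<'E'
import numpy as np, cv2
from station import observe, grab_frame, get_calibration, finish_job
from scipy.spatial.transform import Rotation as R
def cal(n):
    c=get_calibration(n); return np.array(c["camera_matrix"],float),cv2.Rodrigues(np.array(c["rvec"],float))[0],np.array(c["tvec"],float).ravel()
def ray(c,u,v,z):
    K,Rm,t=c; o=-Rm.T@t; d=Rm.T@np.linalg.inv(K)@[u,v,1]; return o+d*(z-o[2])/d[2]
def proj(c,p):
    K,Rm,t=c; q=K@(Rm@np.array(p)+t); return q[:2]/q[2]
def totool(dw):
    s=observe(); w,x,y,z=s["ee_rot"]; return R.from_quat([x,y,z,w]).inv().apply(dw)
E
python3 - <<'E'
from h import *
a=grab_frame("scene");b=grab_frame("top")
cv2.imwrite("pics/scene.png",a);cv2.imwrite("pics/top.png",b)
s=observe();print({k:np.round(v,4).tolist() for k,v in s.items()})
for n in("scene","top","wrist"):
    c=cal(n);print(n,(-c[1].T@c[2]).round(3),c[0][0,0])
E
```

```text
{'t': 0.1, 'qpos': [1.121, 0.3427, 1.5249, 0.0, 1.2754, -0.146], 'qd': [-0.0006, -0.0007, -0.0012, -0.0006, -0.0007, -0.0009], 'tau': [0.0014, -43.4453, -24.6484, -0.0002, 0.0048, 0.0], 'position': [0.1569, 0.5007, 0.2307], 'ee_rot': [-0.0002, 0.1513, 0.9885, -0.0006], 'force': [0.4092, 0.5876, 0.0428], 'moment': [-0.0217, 0.0153, 0.0286], 'gripper_force': 0.0, 'gripper_width': 1.0017}
scene [1.04 0.21 0.98] 453.66610254581707
top [0.335 0.058 1.027] 392.6491869376822
wrist [0.093 0.523 0.373] 281.00333027646224
```

View pics/scene.png

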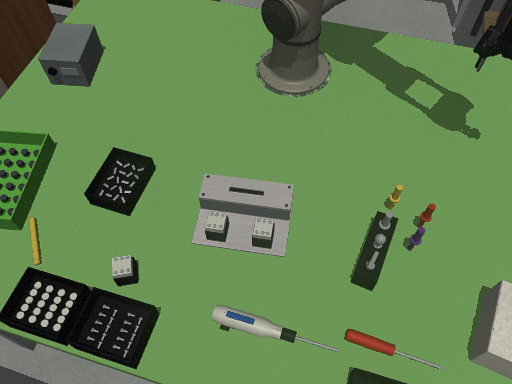

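View pics/top.png

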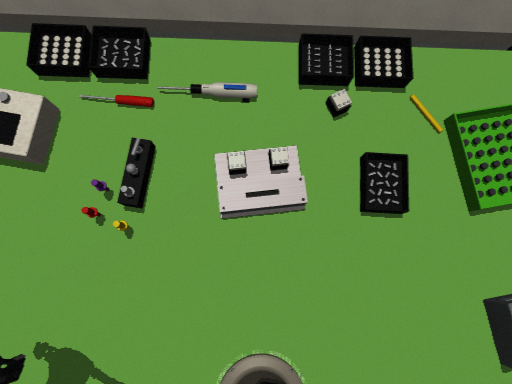

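The rack is on the left (+y) of the fixture. In the top picture its pins are at about (138,148) with a crossbar, (132,169) and (127,190). The look-alikes to avoid are purple (100,185), red (90,211) and yellow (120,225). The fixture's slot is at (262,193) in the top picture and (246,191) in the scene picture. Next is a close crop to tell the straight handle from the ball.

Run:
```python
from h import *
a=cv2.imread("pics/scene.png");b=cv2.imread("pics/top.png")
f=lambda im,x,y,w,h,k:cv2.resize(im[y:y+h,x:x+w],None,fx=k,fy=k,interpolation=cv2.INTER_CUBIC)
A=f(a,345,180,65,110,5);B=f(b,85,130,75,110,5)
cv2.imwrite("pics/crop.png",np.hstack([A,B]))
ct=cal("top");cs=cal("scene")
for u,v in[(138,148),(132,169),(127,190)]:print(ray(ct,u,v,.1).round(3))
for u,v in[(387,211),(380,238),(376,255)]:print('s',ray(cs,u,v,.1).round(3))
# slot: dark in cover
for n,im,roi,c in(("top",b,(235,180,290,205),ct),("scene",a,(220,182,272,202),cs)):
    x0,y0,x1,y1=roi;g=cv2.cvtColor(im[y0:y1,x0:x1],6);m=(g<70).astype(np.uint8)
    nn,l,st,ce=cv2.connectedComponentsWithStats(m)
    for i in range(1,nn):
        if st[i,4]>40:
            pts=np.argwhere(l==i)[:,::-1].astype(np.float32);r=cv2.minAreaRect(pts)
            cx,cy=r[0][0]+x0,r[0][1]+y0
            w=np.array([ray(c,p[0]+x0,p[1]+y0,.06)[:2] for p in pts]);e,V=np.linalg.eigh(np.cov(w.T))
            print(n,st[i],(cx,cy),ray(c,cx,cy,.06).round(4),w.mean(0).round(4),V[:,1].round(3),np.ptp(w@V[:,1]).round(4),np.ptp(w@V[:,0]).round(4))
```

```text
[0.592 0.311 0.1  ]
[0.54  0.322 0.1  ]
[0.489 0.33  0.1  ]
s [0.483 0.335 0.1  ]
s [0.554 0.33  0.1  ]
s [0.596 0.329 0.1  ]
top [ 11  10  33   7 149] (261.939022064209, 192.95121955871582) [0.4967 0.0072 0.06  ] [0.4966 0.0074] [-0.132  0.991] 0.0811 0.0116
scene [  9   5  35   8 119] (246.0923080444336, 190.7615385055542) [0.4985 0.0108 0.06  ] [0.4988 0.0102] [-0.138  0.99 ] 0.0818 0.0106
```

View pics/crop.png

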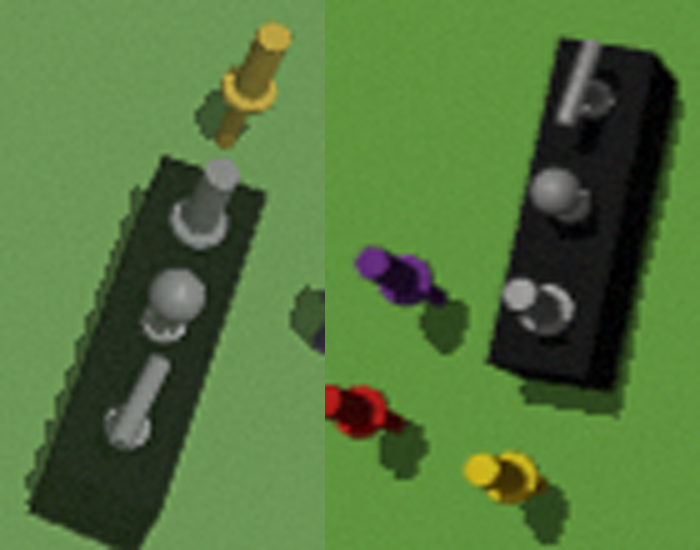

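The straight-handled steel pin is the rack pin nearest the robot: handle end at scene (389,214) and top (124,189). The middle pin has the ball, the far one the crossbar, and the coloured ones stand outside the rack.

Run:
```python
from h import *
ct=cal("top");cs=cal("scene")
print(ray(ct,123.8,189,.105),ray(cs,389.4,214.4,.105))
print('collar',ray(ct,(545-325)/5+85,310/5+130,.058),ray(cs,345+198/5,180+222/5,.06))
# two-view triangulate
P=lambda c:c[0]@np.hstack([c[1],c[2][:,None]])
X=cv2.triangulatePoints(P(ct),P(cs),np.array([[123.8],[189.]]),np.array([[389.4],[214.4]]));print((X[:3]/X[3]).ravel())
print(totool(np.array([.49,.335,.20])-observe()["position"]))
```

```text
[0.49001994 0.33596995 0.105     ] [0.49334823 0.34065121 0.105     ]
collar [0.49072575 0.33681051 0.058     ] [0.4944329  0.34068384 0.06      ]
[0.49059904 0.33982033 0.09962966]
[-0.36741648 -0.05838801  0.03070938]
```

```bash
python3 -m jog '-.037 -.006 .002 0 0 0 1;-.037 -.006 .002 0 0 0 1;-.037 -.006 .002 0 0 0 1;-.037 -.006 .002 0 0 0 1;-.037 -.006 .002 0 0 0 1;-.037 -.006 .002 0 0 0 1;-.037 -.006 .002 0 0 0 1;-.037 -.006 .002 0 0 0 1;-.037 -.006 .002 0 0 0 1;-.034 -.004 .002 0 0 0 1' && python3 -m jog '0 0 0 0 0 -6.3 1;0 0 0 0 0 -6.3 1;0 0 0 0 0 -6.3 1;0 0 0 0 0 -6.3 1;0 0 0 0 0 0 1;0 0 0 0 0 0 1'
python3 - <<'E'
from h import *
s=observe();c=cal("wrist");im=grab_frame("wrist");cv2.imwrite("pics/w1.png",im)
print(s["t"],s["position"],s["ee_rot"]);print(proj(c,[.4915,.338,.105]),proj(c,[.4915,.338,.06]))
print((-c[1].T@c[2]))
E
```

```text
t: 0.93
position: [0.4915, 0.3342, 0.2108]
ee_rot: [-0.0, 0.152, 0.988, -0.0]
force: [0.9, 0.2, 0.4]
gripper_width: 1.0
gripper_force: 0.0
t: 1.43
position: [0.4897, 0.3358, 0.2109]
ee_rot: [-0.0, -0.066, 0.998, -0.0]
force: [0.3, 0.4, 0.3]
gripper_width: 0.998
gripper_force: 0.0
1.4333 [0.48970995 0.33576264 0.21091032] [-3.63352529e-04 -6.63366216e-02  9.97797227e-01 -1.23380966e-04]
[255.82544912 192.88685319] [255.82892866 181.71842649]
[0.42348915 0.32896939 0.35356221]
```

View pics/w1.png

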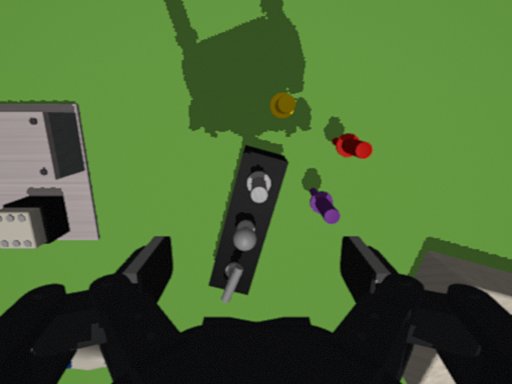

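The wrist picture shows the wanted pin at (260,193) (handle end), 3 px from where I predicted. Ball pin at (245,237), tee at (230,285). The purple look-alike stands at (330,212), close to the right finger, so I'll go down with the hand half shut.

Run:
```python
from h import *
c=cal("wrist");s=observe()
p=ray(c,259.5,193.5,.105);q=ray(c,258,182,.06);print(p,q, ray(c,330,212,.1))
t=(p+q)/2;t[2]=.066;print(totool(t-s["position"]))
```

```text
[0.49168799 0.34149862 0.105     ] [0.49155813 0.34042887 0.06      ] [0.50235123 0.41093679 0.1       ]
[-0.00265396  0.00487548  0.14502227]
```

```bash
python3 -m jog '-.0026 .005 .0 0 0 0 .5;0 0 .018 0 0 0 .5;0 0 .018 0 0 0 .5;0 0 .018 0 0 0 .5;0 0 .018 0 0 0 .5;0 0 .018 0 0 0 .5;0 0 .018 0 0 0 .5;0 0 .018 0 0 0 .5;0 0 .018 0 0 0 .5;0 0 0.001 0 0 0 .5' 80 && python3 -m jog '0 0 0 0 0 0 0;0 0 0 0 0 0 0;0 0 0 0 0 0 0;0 0 0 0 0 0 0;0 0 0 0 0 0 0;0 0 0 0 0 0 0' 80
```

```text
t: 2.32
position: [0.4899, 0.3406, 0.0629]
ee_rot: [-0.003, -0.067, 0.998, -0.001]
force: [-0.6, -0.1, -0.5]
gripper_width: 0.501
gripper_force: 0.0
t: 2.82
position: [0.4926, 0.3404, 0.0676]
ee_rot: [0.001, -0.068, 0.998, -0.0]
force: [1.2, -5.6, -0.1]
gripper_width: 0.167
gripper_force: 77.8
```

```bash
python3 -m jog '0 0 -.01 0 0 0 0;0 0 -.02 0 0 0 0;0 0 -.02 0 0 0 0;0 0 -.02 0 0 0 0;0 0 -.02 0 0 0 0;0 0 -.0 0 0 0 0'
python3 - <<'E'
from h import *
s=observe();print(s["position"],s["gripper_width"],totool(np.array([.4933,.0442,.158])-s["position"]))
E
```

```text
t: 3.32
position: [0.494, 0.3429, 0.1624]
ee_rot: [0.005, -0.068, 0.998, 0.002]
force: [0.9, 0.6, -0.4]
gripper_width: 0.164
gripper_force: 77.9
[0.49397467 0.34288017 0.16239078] 0.16403017017248064 [ 0.04117953 -0.29584816  0.00277313]
```

```bash
python3 -m jog '.004 -.0296 0 0 0 0 0;.004 -.0296 0 0 0 0 0;.004 -.0296 0 0 0 0 0;.004 -.0296 0 0 0 0 0;.004 -.0296 0 0 0 0 0;.004 -.0296 0 0 0 0 0;.004 -.0296 0 0 0 0 0;.004 -.0296 0 0 0 0 0;.004 -.0296 0 0 0 0 0;.005 -.0296 0 0 0 0 0' && python3 -m jog '0 0 0 0 0 0 0;0 0 0 0 0 0 0;0 0 0 0 0 0 0;0 0 0 0 0 0 0'
python3 - <<'E'
from h import *
s=observe();c=cal("wrist");im=grab_frame("wrist");cv2.imwrite("pics/w2.png",im)
p=s["position"];print(p,proj(c,[.498,.0095,.06]),proj(c,p+[0,0,-.06+.0]))
E
```

```text
t: 4.15
position: [0.4913, 0.0413, 0.1567]
ee_rot: [0.001, -0.068, 0.998, 0.0]
force: [0.3, 0.1, -0.3]
gripper_width: 0.163
gripper_force: 78.1
t: 4.48
position: [0.4913, 0.0434, 0.1564]
ee_rot: [0.0, -0.068, 0.998, 0.0]
force: [0.5, -0.4, -1.5]
gripper_width: 0.167
gripper_force: 78.2
[0.49130687 0.04340069 0.15640297] [214.51208573 195.56974442] [253.14754288 206.2787599 ]
```

View pics/w2.png

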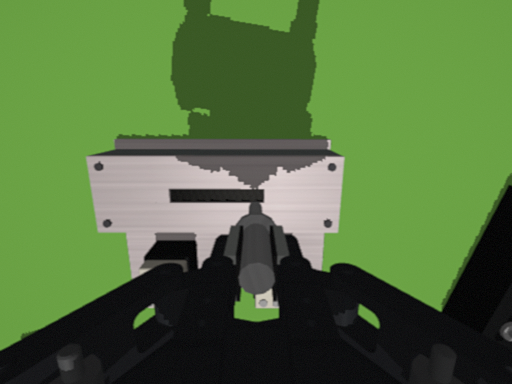

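The wrist picture shows the slot as a dark bar from (169,195) to (264,195), and the pin's tip at about (255,203), near its right end. I'll measure both.

Run:
```python
from h import *
c=cal("wrist");s=observe();im=cv2.imread("pics/w2.png");g=cv2.cvtColor(im,6)
for u in range(160,275,8):
    r=np.where(g[183:212,u]<60)[0]; print(u,(r.min()+183,r.max()+183) if len(r) else None,end=' ')
print();row=g[195];d=np.where(row[160:280]<60)[0]+160;print(d.min(),d.max())
for v in range(198,216,2):print(v,g[v,244:268].tolist())
L=ray(c,d.min()-.5,195.5,.06);Rr=ray(c,d.max()+.5,195.5,.06);print(L,Rr,(L+Rr)/2,np.linalg.norm(L-Rr))
big=cv2.resize(im[180:250,215:295],None,fx=8,fy=8,interpolation=cv2.INTER_CUBIC);cv2.imwrite("pics/w2c.png",big)
```

```text
160 None 168 None 176 (np.int64(190), np.int64(201)) 184 (np.int64(190), np.int64(201)) 192 (np.int64(190), np.int64(201)) 200 (np.int64(190), np.int64(201)) 208 (np.int64(190), np.int64(201)) 216 (np.int64(190), np.int64(201)) 224 (np.int64(190), np.int64(201)) 232 (np.int64(190), np.int64(201)) 240 (np.int64(190), np.int64(201)) 248 (np.int64(190), np.int64(201)) 256 (np.int64(190), np.int64(201)) 264 None 272 None 
171 262
198 [42, 46, 48, 46, 45, 42, 42, 45, 44, 47, 47, 44, 42, 43, 47, 45, 47, 43, 41, 84, 161, 204, 210, 208]
200 [17, 17, 19, 20, 21, 27, 38, 40, 43, 44, 39, 38, 31, 20, 17, 22, 19, 16, 31, 94, 167, 206, 211, 207]
202 [110, 109, 110, 110, 110, 104, 87, 65, 60, 59, 59, 60, 62, 59, 62, 76, 99, 110, 113, 136, 177, 203, 207, 207]
204 [209, 208, 210, 212, 206, 173, 110, 65, 60, 63, 63, 64, 63, 62, 61, 79, 127, 182, 210, 212, 209, 209, 207, 208]
206 [208, 211, 210, 208, 181, 122, 67, 58, 61, 63, 63, 64, 65, 62, 60, 56, 75, 138, 193, 211, 213, 213, 211, 211]
208 [207, 206, 208, 204, 169, 102, 59, 61, 60, 64, 63, 65, 63, 64, 63, 59, 66, 115, 175, 207, 211, 211, 211, 209]
210 [198, 196, 200, 196, 162, 96, 59, 60, 63, 65, 64, 62, 64, 63, 63, 60, 59, 98, 161, 198, 204, 200, 200, 200]
212 [200, 202, 204, 200, 156, 85, 54, 59, 60, 61, 61, 61, 62, 59, 61, 60, 61, 91, 152, 192, 204, 205, 204, 201]
214 [192, 173, 148, 122, 86, 60, 62, 66, 66, 65, 65, 65, 67, 64, 65, 66, 64, 61, 62, 82, 115, 150, 183, 199]
[ 0.50321498 -0.0289595   0.06      ] [0.49211412 0.05163066 0.06      ] [0.49766455 0.01133558 0.06      ] 0.08135110588981768
```

View pics/w2c.png

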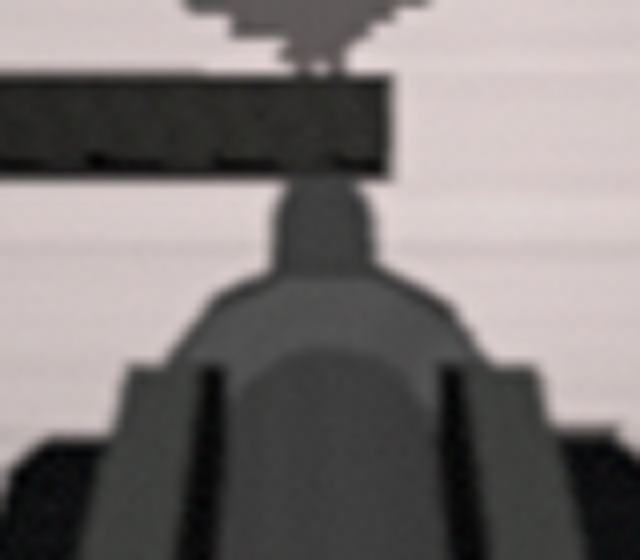

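```bash
python3 -m jog '-.0027 0 .007 0 0 0 0;0 0 .007 0 0 0 0;0 0 .007 0 0 0 0;0 0 .006 0 0 0 0;0 0 0 0 0 0 0;0 0 0 0 0 0 0'
python3 - <<'E'
from h import *
s=observe();c=cal("wrist");im=grab_frame("wrist");p=s["position"];print(p,s["force"],proj(c,p+[0,0,-.0605]),proj(c,[.498,.0095,.06]))
big=cv2.resize(im[165:235,195:285],None,fx=8,fy=8,interpolation=cv2.INTER_CUBIC);cv2.imwrite("pics/w3c.png",big)
g=cv2.cvtColor(im,6);print(g[180:212,215].tolist());print([g[v,238:272].tolist() for v in(196,200,204)])
print(g[186:206,255].tolist())
E
```

```text
t: 5.03
position: [0.4936, 0.0428, 0.1286]
ee_rot: [-0.001, -0.068, 0.998, 0.0]
force: [0.6, -0.2, -2.2]
gripper_width: 0.17
gripper_force: 78.2
[0.4936089  0.04281252 0.1286329 ] [ 0.60590474 -0.24271561 -2.19172979] [253.18097717 206.22711382] [210.5984287  202.83330304]
[95, 96, 95, 93, 89, 119, 186, 205, 203, 205, 205, 205, 204, 207, 198, 121, 49, 35, 39, 39, 38, 37, 38, 38, 38, 38, 38, 29, 21, 47, 109, 190]
[[45, 42, 44, 46, 47, 46, 34, 14, 8, 7, 10, 5, 6, 7, 13, 12, 12, 7, 10, 11, 11, 12, 9, 9, 7, 12, 25, 49, 94, 151, 164, 135, 120, 130], [45, 42, 43, 44, 46, 45, 47, 48, 46, 44, 31, 20, 17, 11, 10, 9, 13, 14, 10, 4, 1, 0, 13, 34, 42, 42, 47, 95, 170, 214, 218, 215, 214, 213], [44, 44, 45, 44, 40, 43, 45, 45, 46, 44, 45, 50, 60, 65, 67, 66, 65, 66, 65, 65, 64, 63, 58, 54, 48, 43, 42, 84, 165, 211, 216, 214, 213, 213]]
[94, 94, 93, 94, 93, 95, 95, 97, 94, 50, 7, 1, 3, 1, 14, 45, 65, 67, 66, 65]
```

View pics/w3c.png

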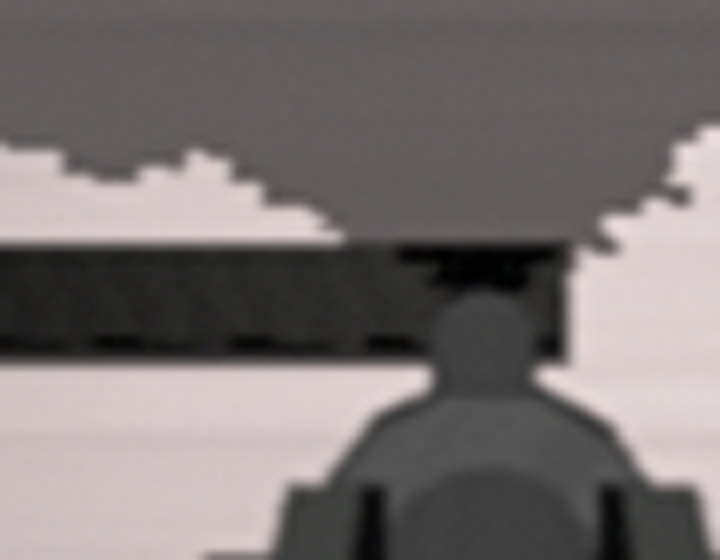

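```bash
python3 -m jog '-.0005 0 .003 0 0 0 0;0 0 .003 0 0 0 0;0 0 .003 0 0 0 0;0 0 .001 0 0 0 0;0 0 0 0 0 0 0' && python3 -m jog '0 0 .001 0 0 0 0;0 0 .001 0 0 0 0;0 0 0 0 0 0 0'
```

```text
t: 5.5
position: [0.4943, 0.0428, 0.119]
ee_rot: [-0.0, -0.068, 0.998, 0.0]
force: [-0.1, -0.0, -0.6]
gripper_width: 0.167
gripper_force: 78.2
t: 5.75
position: [0.4944, 0.0428, 0.1172]
ee_rot: [-0.0, -0.068, 0.998, 0.0]
force: [-0.2, -0.3, -1.9]
gripper_width: 0.165
gripper_force: 78.2
```

```bash
python3 -m jog '0 0 .001 0 0 0 0;0 0 .001 0 0 0 0;0 0 .001 0 0 0 0;0 0 0 0 0 0 0' && python3 -m jog '0 0 .001 0 0 0 0;0 0 .001 0 0 0 0;0 0 .001 0 0 0 0;0 0 0 0 0 0 0'
```

```text
t: 6.08
position: [0.4944, 0.0428, 0.1141]
ee_rot: [-0.0, -0.068, 0.998, 0.0]
force: [-0.2, 0.1, -0.0]
gripper_width: 0.168
gripper_force: 78.2
t: 6.42
position: [0.4944, 0.0428, 0.1111]
ee_rot: [-0.0, -0.068, 0.998, 0.0]
force: [-0.2, -1.5, -1.1]
gripper_width: 0.166
gripper_force: 78.2
```

```bash
python3 -m jog '0 0 .003 0 0 0 0;0 0 .003 0 0 0 0;0 0 .003 0 0 0 0;0 0 .003 0 0 0 0;0 0 .002 0 0 0 0;0 0 .001 0 0 0 0;0 0 0 0 0 0 0' && python3 -m jog '0 0 .001 0 0 0 0;0 0 .001 0 0 0 0;0 0 0 0 0 0 0' && python3 -m jog '0 0 .001 0 0 0 0;0 0 .001 0 0 0 0;0 0 0 0 0 0 0'
```

```text
t: 7.0
position: [0.4943, 0.0428, 0.096]
ee_rot: [-0.0, -0.068, 0.998, 0.0]
force: [-0.4, 0.1, -1.3]
gripper_width: 0.169
gripper_force: 78.2
t: 7.25
position: [0.4944, 0.0428, 0.0942]
ee_rot: [0.0, -0.068, 0.998, 0.0]
force: [-0.3, 0.6, -2.0]
gripper_width: 0.167
gripper_force: 78.2
t: 7.5
position: [0.4943, 0.0428, 0.0921]
ee_rot: [-0.0, -0.068, 0.998, 0.0]
force: [-0.1, -0.2, -1.7]
gripper_width: 0.164
gripper_force: 78.2
```

```bash
for i in 1 ; do python3 -m jog '0 0 .0005 0 0 0 0;0 0 .0005 0 0 0 0;0 0 0 0 0 0 0'; done; python3 -m jog '0 0 .0005 0 0 0 0;0 0 .0005 0 0 0 0;0 0 0 0 0 0 0'
```

```text
t: 7.75
position: [0.4944, 0.0428, 0.0912]
ee_rot: [-0.0, -0.068, 0.998, 0.0]
force: [-0.1, -0.5, -1.2]
gripper_width: 0.166
gripper_force: 78.2
t: 8.0
position: [0.4946, 0.0428, 0.0904]
ee_rot: [0.0, -0.068, 0.998, 0.0]
force: [0.0, 0.0, 0.3]
gripper_width: 0.168
gripper_force: 78.5
```

```bash
python3 -m jog '0 0 .0005 0 0 0 0;0 0 0 0 0 0 0' && python3 -m jog '0 0 .0005 0 0 0 0;0 0 0 0 0 0 0'
```

```text
t: 8.17
position: [0.4947, 0.0428, 0.0903]
ee_rot: [0.0, -0.068, 0.998, -0.0]
force: [-1.4, -0.0, 4.7]
gripper_width: 0.163
gripper_force: 78.9
t: 8.33
position: [0.4949, 0.0428, 0.0902]
ee_rot: [0.001, -0.068, 0.998, -0.0]
force: [-1.1, 0.9, 8.2]
gripper_width: 0.166
gripper_force: 79.3
```

Contact with the slide at TCP z = 0.0903. I'll slide along with light pressure, watching z and force.

```bash
python3 -m jog '0 -.001 .0002 0 0 0 0;0 -.001 0 0 0 0 0;0 -.001 0 0 0 0 0' && python3 -m jog '0 -.001 0 0 0 0 0;0 -.001 0 0 0 0 0;0 -.001 0 0 0 0 0'
```

```text
t: 8.58
position: [0.4951, 0.041, 0.0902]
ee_rot: [0.001, -0.068, 0.998, 0.001]
force: [-2.6, 7.8, 10.4]
gripper_width: 0.163
gripper_force: 79.2
t: 8.83
position: [0.4955, 0.0383, 0.0902]
ee_rot: [0.001, -0.068, 0.998, 0.001]
force: [-2.9, 7.0, 9.5]
gripper_width: 0.165
gripper_force: 79.2
```

```bash
python3 -m jog '0 -.001 0 0 0 0 0;0 -.001 0 0 0 0 0;0 -.001 0 0 0 0 0' && python3 -m jog '0 -.001 0 0 0 0 0;0 -.001 0 0 0 0 0;0 -.001 0 0 0 0 0'
```

```text
t: 9.08
position: [0.4959, 0.0353, 0.0902]
ee_rot: [0.001, -0.068, 0.998, 0.001]
force: [-3.0, 7.2, 9.6]
gripper_width: 0.164
gripper_force: 79.2
t: 9.33
position: [0.4963, 0.0324, 0.0902]
ee_rot: [0.001, -0.068, 0.998, 0.001]
force: [-2.3, 6.6, 10.3]
gripper_width: 0.166
gripper_force: 79.2
```

```bash
python3 -m jog '0 -.001 0 0 0 0 0;0 -.001 0 0 0 0 0;0 -.001 0 0 0 0 0'
```

```text
t: 9.58
position: [0.4967, 0.0294, 0.0902]
ee_rot: [0.001, -0.068, 0.998, 0.001]
force: [-2.6, 6.9, 11.0]
gripper_width: 0.167
gripper_force: 79.2
```

```bash
python3 -m jog '0 -.001 0 0 0 0 0;0 -.001 0 0 0 0 0;0 -.001 0 0 0 0 0' && python3 -m jog '0 -.001 0 0 0 0 0;0 -.001 0 0 0 0 0;0 -.001 0 0 0 0 0'
```

```text
t: 9.83
position: [0.4971, 0.0264, 0.0902]
ee_rot: [0.001, -0.068, 0.998, 0.001]
force: [-1.7, 7.2, 9.8]
gripper_width: 0.163
gripper_force: 79.2
t: 10.08
position: [0.4975, 0.0234, 0.0902]
ee_rot: [0.001, -0.068, 0.998, 0.001]
force: [-1.8, 7.0, 10.5]
gripper_width: 0.164
gripper_force: 79.2
```

```bash
python3 -m jog '0 -.001 0 0 0 0 0;0 -.001 0 0 0 0 0;0 -.001 0 0 0 0 0' && python3 -m jog '0 -.001 0 0 0 0 0;0 -.001 0 0 0 0 0;0 -.001 0 0 0 0 0'
```

```text
t: 10.33
position: [0.4979, 0.0205, 0.0902]
ee_rot: [0.001, -0.068, 0.998, 0.001]
force: [-2.6, 7.6, 11.1]
gripper_width: 0.162
gripper_force: 79.2
t: 10.58
position: [0.4983, 0.0175, 0.0902]
ee_rot: [0.001, -0.068, 0.998, 0.001]
force: [-1.6, 6.9, 11.2]
gripper_width: 0.166
gripper_force: 79.2
```

```bash
python3 -m jog '0 -.001 0 0 0 0 0;0 -.001 0 0 0 0 0;0 -.001 0 0 0 0 0' && python3 -m jog '0 -.001 0 0 0 0 0;0 -.001 0 0 0 0 0;0 -.001 0 0 0 0 0'
```

```text
t: 10.83
position: [0.4987, 0.0145, 0.0902]
ee_rot: [0.001, -0.068, 0.998, 0.001]
force: [-2.5, 6.0, 10.4]
gripper_width: 0.167
gripper_force: 79.2
t: 11.08
position: [0.4991, 0.0115, 0.0901]
ee_rot: [0.001, -0.068, 0.998, 0.001]
force: [-2.3, 7.2, 9.6]
gripper_width: 0.164
gripper_force: 79.2
```

```bash
python3 -m jog '0 -.001 0 0 0 0 0;0 -.001 0 0 0 0 0;0 -.001 0 0 0 0 0' && python3 -m jog '0 -.001 0 0 0 0 0;0 -.001 0 0 0 0 0;0 -.001 0 0 0 0 0'
```

```text
t: 11.33
position: [0.4995, 0.0081, 0.0898]
ee_rot: [0.001, -0.068, 0.998, 0.001]
force: [-1.4, 3.8, 4.7]
gripper_width: 0.163
gripper_force: 78.6
t: 11.58
position: [0.4997, 0.0039, 0.0888]
ee_rot: [-0.0, -0.068, 0.998, -0.0]
force: [-0.1, 0.2, -1.2]
gripper_width: 0.166
gripper_force: 78.1
```

z dropped and the force vanished, so the tip is in the hole. Pushing down gently.

```bash
python3 -m jog '0 0 .001 0 0 0 0;0 0 .001 0 0 0 0;0 0 0 0 0 0 0' && python3 -m jog '0 0 .0005 0 0 0 0;0 0 .0005 0 0 0 0;0 0 0 0 0 0 0'
```

```text
t: 11.83
position: [0.4995, 0.0041, 0.0867]
ee_rot: [-0.0, -0.068, 0.998, 0.0]
force: [0.5, -0.2, -1.2]
gripper_width: 0.167
gripper_force: 78.1
t: 12.08
position: [0.4997, 0.0041, 0.0859]
ee_rot: [-0.0, -0.068, 0.998, 0.0]
force: [-0.1, 0.6, -1.2]
gripper_width: 0.166
gripper_force: 78.1
```

```bash
python3 -m jog '0 0 .001 0 0 0 0;0 0 .001 0 0 0 0;0 0 .001 0 0 0 0;0 0 0 0 0 0 0' && python3 -m jog '0 0 .0015 0 0 0 0;0 0 .0015 0 0 0 0;0 0 0 0 0 0 0'
```

```text
t: 12.42
position: [0.4996, 0.0042, 0.0829]
ee_rot: [-0.0, -0.068, 0.998, 0.0]
force: [0.7, -0.9, -1.0]
gripper_width: 0.164
gripper_force: 78.1
t: 12.67
position: [0.4996, 0.0042, 0.0798]
ee_rot: [-0.0, -0.068, 0.998, 0.0]
force: [0.7, -0.6, -1.5]
gripper_width: 0.163
gripper_force: 78.1
```

```bash
python3 -m jog '0 0 .0015 0 0 0 0;0 0 .0015 0 0 0 0;0 0 0 0 0 0 0' && python3 -m jog '0 0 .001 0 0 0 0;0 0 .001 0 0 0 0;0 0 0 0 0 0 0'
```

```text
t: 12.92
position: [0.4996, 0.0042, 0.0768]
ee_rot: [-0.0, -0.068, 0.998, 0.0]
force: [-0.8, 0.2, -1.0]
gripper_width: 0.165
gripper_force: 78.1
t: 13.17
position: [0.4997, 0.0042, 0.0749]
ee_rot: [-0.0, -0.068, 0.998, 0.0]
force: [0.2, -0.3, -1.7]
gripper_width: 0.166
gripper_force: 78.1
```

```bash
python3 -m jog '0 0 .001 0 0 0 0;0 0 .001 0 0 0 0;0 0 0 0 0 0 0' && python3 -m jog '0 0 .0005 0 0 0 0;0 0 .0003 0 0 0 0;0 0 0 0 0 0 0'
```

```text
t: 13.42
position: [0.4996, 0.0041, 0.0729]
ee_rot: [-0.0, -0.068, 0.998, 0.0]
force: [0.4, -0.2, -0.6]
gripper_width: 0.171
gripper_force: 78.1
t: 13.67
position: [0.4998, 0.0041, 0.0725]
ee_rot: [0.0, -0.068, 0.998, 0.0]
force: [-0.8, -0.2, 0.7]
gripper_width: 0.165
gripper_force: 78.3
```

```bash
python3 -m jog '0 0 .0005 0 0 0 0;0 0 0 0 0 0 0' && python3 -m jog '0 0 0 0 0 0 .3;0 0 0 0 0 0 .5;0 0 0 0 0 0 .7;0 0 0 0 0 0 .7;0 0 0 0 0 0 .7;0 0 0 0 0 0 .7'
```

```text
t: 13.83
position: [0.4998, 0.0041, 0.0724]
ee_rot: [0.0, -0.068, 0.998, -0.0]
force: [-2.3, -0.2, 6.6]
gripper_width: 0.167
gripper_force: 78.9
t: 14.33
position: [0.4998, 0.0041, 0.0717]
ee_rot: [-0.0, -0.068, 0.998, 0.0]
force: [0.4, -0.4, -0.4]
gripper_width: 0.699
gripper_force: 0.0
```

```bash
python3 -m jog '0 0 -.01 0 0 0 .7;0 0 -.02 0 0 0 .7;0 0 -.02 0 0 0 .7;0 0 -.02 0 0 0 .7;0 0 -.02 0 0 0 .7;0 0 -.02 0 0 0 .7;0 0 -.02 0 0 0 .7;0 0 0 0 0 0 .7;0 0 0 0 0 0 .7'
python3 - <<'E'
from h import *
w=grab_frame("wrist");t=grab_frame("scene")
f=lambda im,x,y,W,H,k:cv2.resize(im[y:y+H,x:x+W],None,fx=k,fy=k,interpolation=cv2.INTER_CUBIC)
cv2.imwrite("pics/end.png",np.hstack([f(w,160,130,192,160,2.5),f(t,185,155,120,160,2.5)]))
E
```

```text
t: 15.08
position: [0.5003, 0.0041, 0.2032]
ee_rot: [0.001, -0.068, 0.998, -0.0]
force: [-0.0, -0.0, -0.5]
gripper_width: 0.696
gripper_force: 0.0
```

View pics/end.png

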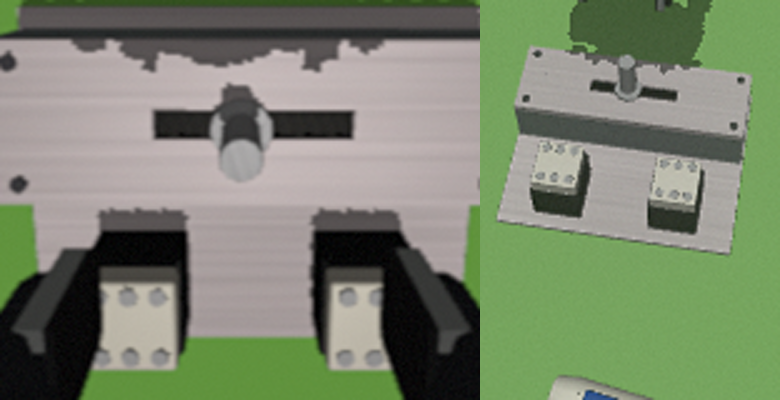

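The final picture shows the pin upright in the slot with its collar flat on the cover (collar at (241,130) in the left crop). The hand is clear.

```bash
python3 -c "from station import finish_job;print(finish_job())"
```

```text
the job is handed in; nothing more can be done
None
```

The straight-handled pin is in the slide's hole, upright with its collar down on the cover, released, and the job was handed in at about 15 s of the 67 s allowed; the highest tool force reported was about 14 N, the other two pins were not disturbed as far as I could tell, and no verdict came back.

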